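# Find the loaded parts case by its weight and stack it

## Robot

A 7-joint arm with a two-finger parallel gripper is mounted at the origin on the work surface. World frame = base frame: x ahead of the robot, y to its left, z up, the work surface at z = 0. Lengths are in m, angles in degrees, forces in N, time in s.
With the tool pointing down it reaches from about 0.35 to 0.9 m from the base axis. Payload 7.2 kg.
Tool frame: the origin (TCP) lies midway between the tips of the shut fingers; the grasp point (between the pads) lies 19 mm behind it; z points along the fingers, y is the line along which they close (so a half turn about z gives the same grasp; the last joint's range is limited). The gripper opens to 85 mm and grips with 20 to 120 N. Pads are 22 mm wide; open, the fingers measure 114 mm over their backs; the gripper's body (76 mm by 85 mm) begins 54 mm behind the grasp point. The pads swing forward as they close: fully open they stand 13 mm farther back than shut.
Start: joints at [-66.99, 23.554, -0.728, 91.456, 0.321, 64.991, -4.71], TCP at [0.283, 0.557, 0.231] pointing down, gripper open.
Joint ranges: [-169.25, 169.25], [-16.82, 113.86], [-84.01, 82.57], [7.8, 145.47], [-59.2, 239.2], [7.22, 106.19], [-163.78, 163.78]. Speed limits (degrees/s): [136.94, 136.94, 172.46, 172.46, 180, 180, 180].

## Interface

Orientations are given as a 3x3 rotation matrix whose columns are the frame's x, y, z axes.
In Python, from station import arm, cam gives the robot as it stands (arm), with the cameras (cam).
- The arm moves only by the shell command python3 drive.py 'ROWS' [OPENING] [FORCE]. ROWS is a JSON list of rows, 1 to 20 of them, each written [[dx, dy, dz], [rx, ry, rz]]: dx, dy, dz in parts of the range, where 1.0 means 200 mm, then a rotation vector rx, ry, rz in normalised numbers (1 is pi/2 rad); each row shifts and turns the commanded pose from where the row before left it, along the tool's axes as they then stand; what a row does not reach is not made up. A row lasts 1/12 s, in which the tool goes at most 0.0417 m and 7.16 degrees, less where a joint would pass 70% of its speed; a pose out of reach is approached as far as the arm can. OPENING is the opening from 0.0 (shut) to 1.0 (fully open), set as the command begins (- or left out keeps the last). The fingers move at their own pace and stop on an object; FORCE is the grip in N (left out, the last holds). Time passes only in rows, so rows that do not move let the fingers close. It prints the time, the measured TCP pose, the force, the opening and the grip force at its end. Shift and turn numbers lie between -1 and 1, and a call with a number outside is refused. Input that does not fit is refused with a message, and nothing moves.
- arm.sense(): the state, without advancing time (a new reading comes with each control period).
- cam.camera(name): name is "side" or "top"; returns the picture (400x640x3 uint8, blue, green, red); there is no depth.
- cam.camera_params(name): a dict with "fx", "fy", "cx", "cy" (pixels), "rvec" (rotation vector, rad) and "tvec" (3), from world to camera coordinates, as OpenCV has them. Camera axes: x right, y down, z forward; pixel columns grow to the right and rows downward; lengths in m; the calibration is good to about 2 mm. A picture is of the moment at which its call begins. camera_params takes no time and is no camera call.
- arm.job_done(): hands the job in; it is judged then, once.
The state is a dict: "time_s": time; "joint_pos": joint angles; "joint_vel": joint speeds; "effort": joint torques, N m; "tcp_pos": TCP position; "tool_rot": TCP orientation; "wrist_force": force on the tool from outside, world axes, zero at the start; "wrist_torque": the same for the moment, N m; "width": opening from 0.0 (shut) to 1.0 (fully open); "grip_force": force on a finger pad.
Only numpy, scipy, OpenCV 4.12 (cv2) and the standard library are available. Lean on these libraries where they do the work, as an engineer would, in place of code of your own. Each camera call takes 0.05 s, during which the arm holds its last target. There are 200 camera calls.

## Task

One of the three closed grey parts cases on the green mat is loaded and clearly heavier than the two empty ones: lift them to find out which. Gently stack the loaded case, without dropping it, on the case in the steel tray, cut corner above cut corner, so that its skirt drops fully down over the raised panel of the lid below; leave the empty ones standing upright where they were, and do not shift the case in the tray or the other things on the bench.

Things in the scene. Friction and masses are not known exactly. Their poses are not given: they have to be found in the camera images.
- case_a: One of three look-alike closed grey plastic cases on the green mat. 90 mm (x) x 58 mm (y), plain upright walls 44 mm high; origin: centre of underside, z up. The upright corner at +x +y is cut at 45 degrees (14 mm legs). On the lid, 6 mm in from the walls, a paler raised panel 78 x 46 x 6 mm with the same cut corner and a stepped edge (total height 50 mm). May be empty or loaded: see case_b.
- case_b: Second look-alike case, shape and axes as case_a. An empty case weighs 0.13 to 0.18 kg, the loaded one 0.41 to 0.52 kg; which of the three is loaded cannot be seen and changes from run to run. The load sits at the middle, with up to 5 mm of play.
- case_c: Third look-alike case, as case_a. Under every case a 7 mm deep recess, 82 x 50 mm with the same corner blocked off, inside a 4 mm thick skirt: it fits over the raised panel of another case with 2 mm to spare all round, one way round only.
- stack_case: A case of the same shape and axes as case_a, full (0.7 kg), loose in the steel tray: the foot of the stack. A case fully down on it has its origin 44 mm above this origin; if its skirt rides on the raised panel (off centre or wrong way round) it stands up to 50 mm above, often tilted.
- tray: Shallow stainless steel tray, 300 (x) x 220 (y) x 22 mm high, 3 mm walls and floor, fixed to the bench; origin under its centre.
- gauge: Bystander: round pressure gauge, 48 mm across, 26 mm high, lying face up in the tray with a short brass stem; origin under its dial.
- fitting: Bystander: small upright turned brass fitting, 24 mm across, 32 mm high, on the mat; origin under its centre.
- cap: Bystander: small steel cap, 20 mm across, 18 mm high, on the mat; origin under its centre.
- screwdriver: Bystander: screwdriver, 160 mm long, lying along its x on the bench between mat and tray; origin under its middle.

How it is judged (in metres and radians):
At the end, for the whole second after the job is handed in: The loaded case presses on the tray's case by over 2.8 N, centred within 5 mm, turned within 0.1 rad, level, its origin 42 to 46.5 mm above the lower one (skirt fully down); the empty cases stand upright within 30 mm of where they were; all at rest (((contact force between case_a and stack_case above 2.8 N and horizontal distance between case_a and stack_case below 0.005 m and z of case_a in the frame of stack_case between 0.042 and 0.0465 m and angle between the x axis of case_a and the x axis of stack_case, either way round below 0.1 rad and angle between each of case_a, case_b, case_c's own z axis and vertical below 0.05 rad and linear speed of each of case_a, case_b, case_c below 0.02 m/s and distance of each of case_b, case_c from where it was at the start of the episode below 0.03 m) or (contact force between case_b and stack_case above 2.8 N and horizontal distance between case_b and stack_case below 0.005 m and z of case_b in the frame of stack_case between 0.042 and 0.0465 m and angle between the x axis of case_b and the x axis of stack_case, either way round below 0.1 rad and angle between each of case_b, case_a, case_c's own z axis and vertical below 0.05 rad and linear speed of each of case_b, case_a, case_c below 0.02 m/s and distance of each of case_a, case_c from where it was at the start of the episode below 0.03 m) or (contact force between case_c and stack_case above 2.8 N and horizontal distance between case_c and stack_case below 0.005 m and z of case_c in the frame of stack_case between 0.042 and 0.0465 m and angle between the x axis of case_c and the x axis of stack_case, either way round below 0.1 rad and angle between each of case_c, case_a, case_b's own z axis and vertical below 0.05 rad and linear speed of each of case_c, case_a, case_b below 0.02 m/s and distance of each of case_a, case_b from where it was at the start of the episode below 0.03 m))); the robot touches nothing.
It fails at once if a case is let fall (from more than about 10 mm) onto the case in the tray ((horizontal distance between case_a and stack_case below 0.06 m and contact force between case_a and the fingers below 0.1 N and linear speed of case_a above 0.45 m/s) or (horizontal distance between case_b and stack_case below 0.06 m and contact force between case_b and the fingers below 0.1 N and linear speed of case_b above 0.45 m/s) or (horizontal distance between case_c and stack_case below 0.06 m and contact force between case_c and the fingers below 0.1 N and linear speed of case_c above 0.45 m/s)).
It fails at once if a bystander (gauge, fitting, cap, screwdriver) is moved more than 30 mm (distance of any of gauge, fitting, cap, screwdriver from where it was at the start of the episode above 0.03 m).
It fails at once if the case in the tray is shifted more than 25 mm or tipped (distance of stack_case from where it was at the start of the episode above 0.025 m or angle between stack_case's own z axis and vertical above 0.3 rad).
It also fails if it takes over 72 s, if anything falls off the work surface, if the arm or the gripper's body presses on something with over 40 N, if the wrist force passes 120 N, or if a joint passes its speed limit or range.

## Working session

There is one attempt and no reset: what is moved stays moved. The work goes in short steps, Python scripts to look and compute and a shell command to move; the robot and the scene stay as the last step left them, time stands still between calls to the robot, and variables do not carry over. Pictures are saved under pics/ and viewed, at most 10 in all, crops included, and the job is handed in when it is done.

```bash
ls; mkdir -p pics; python3 - <<'E'
from station import arm, cam
import cv2
for n in("top","side"):
    im=cam.camera(n); cv2.imwrite(f"pics/{n}0.png",im)
    print(n,cam.camera_params(n))
s=arm.sense(); print(s)
E
```

```text
drive.py
pics
station.py
top {'fx': 449.67873102936113, 'fy': 449.67873102936113, 'cx': 321.9127111767464, 'cy': 196.66208295861003, 'rvec': array([ 2.15457856, -2.15135224,  0.10819059]), 'tvec': array([0.00335   , 0.56136353, 0.80816465])}
side {'fx': 372.5909257129939, 'fy': 372.5909257129939, 'cx': 317.6347580598125, 'cy': 201.49292652270424, 'rvec': array([ 1.94047054, -0.80103256,  0.45554236]), 'tvec': array([-0.40663334,  0.20948951,  0.43227629])}
{'time_s': 0.1, 'joint_pos': array([-66.99128735,  23.59522742,  -0.72836713,  91.50028109,
         0.3222534 ,  64.99048971,  -4.70743422]), 'joint_vel': array([ 0.03747178, -0.10520118, -0.0116257 , -0.12911328,  0.07272306,
       -0.03313353,  0.03607972]), 'effort': array([ 2.04786658e-03, -6.01827765e+01,  6.83833044e-01, -3.00086367e+01,
        1.39675074e-02,  6.49343987e-03,  2.74461252e-05]), 'tcp_pos': array([0.28276486, 0.5568654 , 0.23053208]), 'tool_rot': array([[-8.91702779e-01,  4.52621091e-01, -5.48906976e-04],
       [ 4.52621407e-01,  8.91701753e-01, -1.35856051e-03],
       [-1.25451827e-04, -1.45987923e-03, -9.99998927e-01]]), 'wrist_force': array([ 0.81182468,  0.37086194, -1.08772681]), 'wrist_torque': array([ 0.01554042, -0.03632783, -0.03762813]), 'grip_force': 0.0, 'width': 1.0020749369987387}
```

View pics/top0.png

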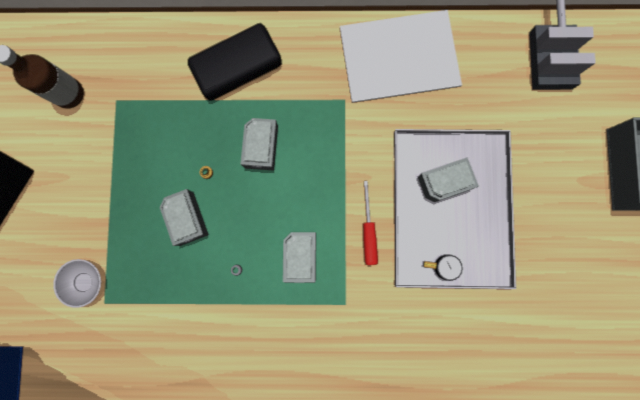

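View pics/side0.png

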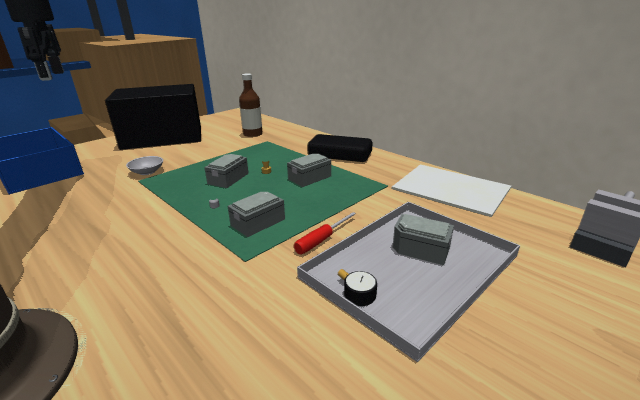

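The top view shows three cases on the mat at about (259,142), (182,217) and (299,257), and the tray case at (449,180). The fitting is at (206,172), the cap at (236,270), the screwdriver around (370,235) and the gauge at (449,267). The side view shows all four cases clear of each other.

```bash
cat > h.py <<'E'
import numpy as np, cv2
from station import arm, cam
def ray(n,uv,z):
    p=cam.camera_params(n); R=cv2.Rodrigues(p["rvec"])[0]; c=-R.T@p["tvec"]
    uv=np.atleast_2d(np.asarray(uv,float))
    d=np.c_[(uv[:,0]-p["cx"])/p["fx"],(uv[:,1]-p["cy"])/p["fy"],np.ones(len(uv))]@R
    return c+d*((z-c[2])/d[:,2])[:,None]
def proj(n,P):
    p=cam.camera_params(n)
    K=np.array([[p["fx"],0,p["cx"]],[0,p["fy"],p["cy"]],[0,0,1]])
    return cv2.projectPoints(np.atleast_2d(np.asarray(P,float)),p["rvec"],p["tvec"],K,None)[0][:,0]
E
python3 - <<'E'
from h import *
im=cv2.imread("pics/top0.png")
T=[cv2.resize(im[v-36:v+36,u-36:u+36],(396,296*0+396)[:2],interpolation=cv2.INTER_CUBIC) for u,v in((259,142),(182,217),(299,257),(449,180))]
o=np.vstack([np.hstack(T[:2]),np.hstack(T[2:])]); cv2.imwrite("pics/z.png",cv2.resize(o,(600,600)))
hsv=cv2.cvtColor(im,cv2.COLOR_BGR2HSV)
for u,v in((259,142),(182,217),(299,257),(449,180)): print(hsv[v-6:v+7:6,u-6:u+7:6].reshape(-1,3).tolist())
print(hsv[200,150],hsv[200,470], ray("top",[[259,142],[182,217],[299,257],[449,180]],.05))
E
```

```text
[[79, 12, 166], [79, 12, 175], [80, 14, 162], [81, 11, 164], [79, 12, 167], [83, 12, 166], [79, 12, 168], [79, 12, 168], [79, 12, 166]]
[[79, 12, 172], [81, 11, 165], [75, 13, 161], [75, 13, 158], [79, 12, 168], [75, 13, 163], [79, 12, 165], [81, 11, 164], [79, 12, 170]]
[[77, 13, 172], [79, 11, 183], [77, 13, 175], [79, 12, 165], [75, 12, 173], [75, 12, 173], [75, 15, 171], [79, 12, 172], [79, 12, 171]]
[[77, 11, 163], [80, 14, 169], [79, 12, 170], [86, 12, 176], [83, 12, 169], [79, 12, 167], [77, 14, 170], [79, 12, 164], [81, 11, 164]]
[ 76 113 120] [135  10 196] [[ 0.66187097  0.12141913  0.05      ]
 [ 0.52169975  0.2602206   0.05      ]
 [ 0.44963805  0.04500301  0.05      ]
 [ 0.59020395 -0.22884996  0.05      ]]
```

View pics/z.png

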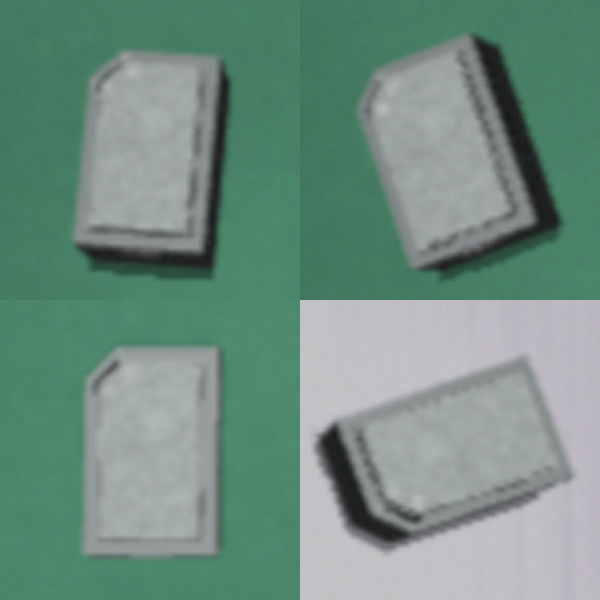

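The zoom gives clean lids. The cut corner is upper-left on all three mat cases and lower-left on the tray case, so its yaw is about 110°. Next I'll measure the rims on the z = 44 mm plane.

```bash
cat >> h.py <<'E'
def rim(im,u,v,lo,hi,smax=40,z=.044,r=40,hue=None,k=8):
    c=cv2.resize(im[v-r:v+r,u-r:u+r],None,fx=k,fy=k,interpolation=cv2.INTER_CUBIC)
    h=cv2.cvtColor(c,cv2.COLOR_BGR2HSV)
    m=((h[...,1]<smax)&(h[...,2]>lo)&(h[...,2]<hi)).astype(np.uint8)
    if hue: m&=((c[...,1].astype(int)-c[...,2])>hue).astype(np.uint8)
    m=cv2.morphologyEx(m,cv2.MORPH_OPEN,np.ones((9,9)))
    q=max(cv2.findContours(m,cv2.RETR_EXTERNAL,cv2.CHAIN_APPROX_NONE)[0],key=cv2.contourArea)[:,0]
    uv=(q+.5)/k-.5+[u-r,v-r]
    w=ray("top",uv,z)[:,:2]
    (cx,cy),(a,b),t=cv2.minAreaRect((w*1000).astype(np.float32))
    if a<b: a,b,t=b,a,t+90
    # refine: line through the middle 50 % of each side
    d=np.radians(t); ex=np.array([np.cos(d),np.sin(d)]); ey=np.array([-ex[1],ex[0]])
    L=(w*1000-[cx,cy])@np.c_[ex,ey]; off={};sl=[]
    for ax,s,h1,h2 in((0,1,a/2,b/2),(0,-1,a/2,b/2),(1,1,b/2,a/2),(1,-1,b/2,a/2)):
        e=L[(abs(L[:,ax]*s-h1)<5)&(abs(L[:,1-ax])<.5*h2)]
        sp=np.polyfit(e[:,1-ax],e[:,ax],1); off[ax,s]=sp[1]
        sl.append(np.degrees(np.arctan(sp[0]))*(1 if ax else -1))
    o=np.array([(off[0,1]+off[0,-1])/2,(off[1,1]+off[1,-1])/2])
    ctr=np.array([cx,cy])+o[0]*ex+o[1]*ey
    return ctr, t, np.array(sl), (off[0,1]-off[0,-1],off[1,1]-off[1,-1]), m
E
python3 - <<'E'
from h import *
im=cv2.imread("pics/top0.png")
for u,v in((259,142),(182,217),(299,257)):
    r=rim(im,u,v,95,300,55); print(np.round(r[0],1),round(r[1],1),r[2].round(1),np.round(r[3],1))
for lo in (90,):
  for g in(None,2,4,):
    r=rim(im,449,180,lo,186,60,hue=g); print(g,np.round(r[0],1),round(r[1],1),r[2].round(1),np.round(r[3],1))
h=cv2.cvtColor(im,cv2.COLOR_BGR2HSV)
# column profile across lower long edge and upper edge of tray case
print(im[168:210,455].tolist()); print(h[190,410:440].tolist())
print(ray("top",[[206,172]],.032)[0],ray("top",[[236,270]],.018)[0],ray("top",[[449,267]],.026)[0],ray("top",[[366,184],[371,263]],.01),ray("top",[[396,131],[510,131],[514,287],[396,287]],.022))
E
```

```text
[664.1 124.6] 175.8 [-0.8 -0.5 -0.  -0.2] [90.5 58.2]
[522.3 267. ] 21.2 [ 0.  -0.1  0.5  0.3] [90.6 58. ]
[449.8  45.4] 0.0 [ 0.1  0.3  0.1 -0.4] [90.8 59.1]
None [ 588.5 -226.6] 109.4 [ 0.6  0.3 -1.  -0.1] [106.   64.5]
2 [ 592.  -231.7] 109.5 [-0.1 -0.9 -0.4  0.5] [89.7 57.6]
4 [ 592.5 -232.6] 109.7 [-4.4 -1.8  1.7  2.1] [86.  54.3]
[[165, 168, 160], [164, 165, 158], [162, 164, 155], [165, 168, 160], [166, 169, 161], [164, 168, 160], [167, 170, 162], [164, 167, 159], [163, 165, 157], [164, 168, 160], [165, 167, 159], [164, 166, 158], [164, 167, 159], [166, 168, 160], [164, 167, 159], [163, 166, 158], [162, 165, 157], [163, 165, 158], [162, 164, 157], [160, 162, 154], [159, 163, 154], [161, 163, 155], [159, 161, 154], [135, 137, 130], [140, 141, 135], [139, 140, 134], [106, 107, 103], [103, 99, 100], [126, 120, 122], [181, 174, 177], [195, 187, 191], [197, 190, 193], [196, 190, 193], [196, 190, 192], [196, 190, 192], [196, 188, 192], [196, 188, 192], [196, 189, 192], [198, 190, 193], [197, 190, 193], [196, 189, 192], [196, 189, 193]]
[[120, 4, 197], [120, 5, 197], [120, 4, 197], [120, 4, 197], [128, 5, 197], [120, 4, 197], [110, 4, 197], [113, 5, 198], [120, 4, 197], [120, 5, 195], [130, 8, 181], [132, 9, 136], [120, 13, 80], [110, 19, 41], [90, 15, 33], [75, 15, 34], [90, 8, 34], [90, 13, 58], [96, 11, 116], [90, 9, 144], [90, 11, 144], [90, 10, 123], [85, 14, 108], [86, 12, 144], [79, 12, 173], [85, 8, 181], [80, 9, 178], [75, 12, 171], [79, 12, 168], [80, 9, 167]]
[0.60838204 0.22381861 0.032     ] [0.42464228 0.16514572 0.018     ] [ 0.43173868 -0.23032727  0.026     ] [[ 0.58865873 -0.08024769  0.01      ]
 [ 0.43814811 -0.08831164  0.01      ]] [[ 0.68986649 -0.13779244  0.022     ]
 [ 0.68942502 -0.35547523  0.022     ]
 [ 0.39560619 -0.34921942  0.022     ]
 [ 0.39477334 -0.13284896  0.022     ]]
```

The rows are not in the units I measure in: shifts go in shares of 200 mm and turns go in shares of pi/2 rad. I convert before sending: 7 degrees / 90 = 0.0778.

```bash
cat >> h.py <<'E'
def go(x,y,z,psi):
    """Tool-axis offsets to TCP target with tool y at heading psi: rotation vector first, then shift in the turned frame."""
    from scipy.spatial.transform import Rotation as Ro
    s=arm.sense(); a=np.radians(psi); c,n=np.cos(a),np.sin(a)
    R=np.array([[-n,c,0],[c,n,0],[0,0,-1.]])
    rv=np.degrees(Ro.from_matrix(s["tool_rot"].T@R).as_rotvec())
    d=np.array([x,y,z])-s["tcp_pos"]
    print("t",s["time_s"],"rot",rv.round(2),"shift turned",(R.T@d).round(4),"shift now",(s["tool_rot"].T@d).round(4),"F",s["wrist_force"].round(2),"w",round(s["width"],3),"g",round(s["grip_force"],1))
E
python3 -c "
from h import *
im=cv2.imread('pics/top0.png')
r=rim(im,449,180,90,186,60,z=.047,hue=2); print(r[:4])"
python3 drive.py '[[[0,0,0],[0,0,0.0778]],[[0,0,0],[0,0,0.0778]],[[0,0,0],[0,0,0.0778]],[[0,0,0],[0,0,0.0778]],[[0,0,0],[0,0,0.0778]],[[0,0,0],[0,0,0.0778]],[[0,0,0],[0,0,0.0778]],[[0,0,0],[0,0,0.0778]],[[0,0,0],[0,0,0.0778]],[[0,0,0],[0,0,0.0778]],[[0,0,0],[0,0,0.0778]],[[0,0,0],[0,0,0.0778]],[[0,0,0],[0,0,0.0778]],[[0,0,0],[0,0,0.0778]],[[0,0,0],[0,0,0.0778]],[[0,0,0],[0,0,0.0778]],[[0,0,0],[0,0,0.0778]],[[0,0,0],[0,0,0.0778]],[[0,0,0],[0,0,0.0633]]]' 1.0 40
python3 -c "
from h import *
go(.5223,.267,.15,21.4-90)"
```

```text
(array([ 591.57170601, -230.8625368 ]), 109.54255104064941, array([-0.13133048, -0.9178235 , -0.35779754,  0.54499172]), (np.float64(89.3929293944498), np.float64(57.41974848170089)))
time_s: 1.68
tcp_pos: [0.2827, 0.557, 0.2308]
tool_rot: [[0.933, 0.359, -0.0], [0.359, -0.933, -0.001], [-0.001, 0.001, -1.0]]
wrist_force: [0.8, -0.8, 0.7]
width: 1.001
grip_force: 0.0
t 1.6833 rot [ 0.04  0.04 -0.38] shift turned [0.1172 0.3574 0.0808] shift now [0.1196 0.3566 0.081 ] F [ 0.78 -0.76  0.67] w 1.001 g 0.0
```

To row units: 0.0357 m / 0.2 = 0.1785, 0.012 m / 0.2 = 0.06, -0.3 degrees / 90 = -0.0033.

```bash
python3 drive.py '[[[0.06,0.1785,0.04],[0,0,0]],[[0.06,0.1785,0.04],[0,0,0]],[[0.06,0.1785,0.04],[0,0,0]],[[0.06,0.1785,0.04],[0,0,0]],[[0.06,0.1785,0.04],[0,0,0]],[[0.06,0.1785,0.04],[0,0,0]],[[0.06,0.1785,0.04],[0,0,0]],[[0.06,0.1785,0.04],[0,0,0]],[[0.06,0.1785,0.04],[0,0,0]],[[0.06,0.1785,0.04],[0,0,0]],[[0,0,0],[0,0,-0.0033]],[[0,0,0],[0,0,0]]]'
python3 -c "
from h import *
go(.5223,.267,.013,21.4-90)"
```

```text
time_s: 2.68
tcp_pos: [0.526, 0.2655, 0.1506]
tool_rot: [[0.931, 0.365, -0.001], [0.365, -0.931, -0.002], [-0.001, 0.001, -1.0]]
wrist_force: [-1.2, 0.1, 0.1]
width: 0.999
grip_force: 0.0
t 2.6833 rot [ 0.08  0.07 -0.02] shift turned [-0.0029 -0.0028  0.1376] shift now [-0.0027 -0.003   0.1376] F [-1.17  0.15  0.13] w 0.999 g 0.0
```

To row units: 0.035 m / 0.2 = 0.175, 0.03 m / 0.2 = 0.15.

```bash
python3 drive.py '[[[-0.015,-0.015,0.125],[0,0,0]],[[0,0,0.175],[0,0,0]],[[0,0,0.175],[0,0,0]],[[0,0,0.15],[0,0,0]],[[0,0,0.063],[0,0,0]],[[0,0,0],[0,0,0]],[[0,0,0],[0,0,0]]]'
python3 -c "
from h import *
go(.5223,.267,.013,21.4-90)"
```

```text
time_s: 3.27
tcp_pos: [0.5207, 0.271, 0.014]
tool_rot: [[0.929, 0.37, -0.0], [0.37, -0.929, -0.0], [-0.0, -0.0, -1.0]]
wrist_force: [-0.4, -0.0, 0.0]
width: 1.002
grip_force: 0.0
t 3.2667 rot [-0.    0.03  0.33] shift turned [-0.      0.0043  0.001 ] shift now [-0.      0.0043  0.001 ] F [-0.36 -0.04  0.01] w 1.002 g 0.0
```

To row units: 0.004 m / 0.2 = 0.02, 0.3 degrees / 90 = 0.0033.

```bash
python3 drive.py '[[[0,0.02,0],[0,0,0.0033]],[[0,0,0],[0,0,0]],[[0,0,0],[0,0,0]]]'
python3 -c "
from h import *
go(.5223,.267,.013,21.4-90)"
python3 drive.py '[[[0,0,0],[0,0,0]],[[0,0,0],[0,0,0]],[[0,0,0],[0,0,0]],[[0,0,0],[0,0,0]],[[0,0,0],[0,0,0]],[[0,0,0],[0,0,0]],[[0,0,0],[0,0,0]],[[0,0,0],[0,0,0]],[[0,0,0],[0,0,0]]]' 0 40
python3 -c "
from h import *
go(.5223,.267,.013,21.4-90)"
```

```text
time_s: 3.52
tcp_pos: [0.5235, 0.2669, 0.0154]
tool_rot: [[0.931, 0.364, 0.002], [0.364, -0.931, 0.002], [0.003, -0.001, -1.0]]
wrist_force: [0.4, 0.0, -0.3]
width: 1.003
grip_force: 0.0
t 3.5167 rot [-0.04 -0.16 -0.05] shift turned [-0.0011 -0.0006  0.0024] shift now [-0.0011 -0.0006  0.0024] F [ 0.4   0.02 -0.35] w 1.003 g 0.0
time_s: 4.27
tcp_pos: [0.5227, 0.267, 0.0145]
tool_rot: [[0.931, 0.365, 0.001], [0.365, -0.931, 0.001], [0.001, -0.001, -1.0]]
wrist_force: [-1.1, 0.6, 6.6]
width: 0.673
grip_force: 43.1
t 4.2667 rot [-0.04 -0.05 -0.01] shift turned [-0.0004 -0.0002  0.0015] shift now [-0.0004 -0.0002  0.0015] F [-1.06  0.64  6.64] w 0.673 g 43.1
```

To row units: -0.01 m / 0.2 = -0.05.

```bash
python3 drive.py '[[[0,0,-0.05],[0,0,0]],[[0,0,-0.05],[0,0,0]],[[0,0,-0.05],[0,0,0]],[[0,0,0],[0,0,0]],[[0,0,0],[0,0,0]],[[0,0,0],[0,0,0]],[[0,0,0],[0,0,0]],[[0,0,0],[0,0,0]]]'
python3 drive.py '[[[0,0,0],[0,0,0]]]'
python3 drive.py '[[[0,0,0],[0,0,0]]]' | grep force
python3 drive.py '[[[0,0,0],[0,0,0]]]' | grep force
```

```text
time_s: 4.93
tcp_pos: [0.5221, 0.2664, 0.0432]
tool_rot: [[0.931, 0.365, -0.001], [0.365, -0.931, -0.0], [-0.001, 0.0, -1.0]]
wrist_force: [-0.4, 0.6, -1.1]
width: 0.675
grip_force: 43.5
time_s: 5.02
tcp_pos: [0.5222, 0.2664, 0.0433]
tool_rot: [[0.931, 0.365, -0.001], [0.365, -0.931, -0.0], [-0.001, 0.0, -1.0]]
wrist_force: [0.4, 0.5, -1.7]
width: 0.671
grip_force: 43.5
wrist_force: [-0.2, 0.2, -1.1]
grip_force: 43.5
wrist_force: [0.2, -0.0, -1.5]
grip_force: 43.5
```

Wrist force is about -1.4 N, so this one is empty. I'll set it back down.

To row units: 0.01 m / 0.2 = 0.05, 0.005 m / 0.2 = 0.025.

```bash
python3 drive.py '[[[0,0,0.05],[0,0,0]],[[0,0,0.05],[0,0,0]],[[0,0,0.025],[0,0,0]],[[0,0,0.015],[0,0,0]],[[0,0,0.005],[0,0,0]],[[0,0,0],[0,0,0]],[[0,0,0],[0,0,0]],[[0,0,0],[0,0,0]]]'
python3 drive.py '[[[0,0,0],[0,0,0]],[[0,0,0],[0,0,0]],[[0,0,0],[0,0,0]],[[0,0,0],[0,0,0]],[[0,0,0],[0,0,0]],[[0,0,0],[0,0,0]]]' 1.0
python3 drive.py '[[[0,0,-0.1],[0,0,0]],[[0,0,-0.15],[0,0,0]],[[0,0,-0.15],[0,0,0]],[[0,0,-0.05],[0,0,0]],[[0,0,0],[0,0,0]]]'
python3 -c "
from h import *
go(.6641,.1246,.1,-4.5-90)"
```

```text
time_s: 5.85
tcp_pos: [0.5223, 0.2664, 0.0145]
tool_rot: [[0.931, 0.365, -0.0], [0.365, -0.931, -0.0], [-0.0, 0.0, -1.0]]
wrist_force: [-1.0, -0.5, 0.8]
width: 0.673
grip_force: 43.8
time_s: 6.35
tcp_pos: [0.5225, 0.2666, 0.0147]
tool_rot: [[0.931, 0.365, 0.0], [0.365, -0.931, 0.0], [0.0, -0.0, -1.0]]
wrist_force: [0.5, -0.7, 1.4]
width: 1.006
grip_force: 0.0
time_s: 6.77
tcp_pos: [0.5242, 0.2674, 0.1077]
tool_rot: [[0.931, 0.365, 0.004], [0.365, -0.931, 0.003], [0.005, -0.001, -1.0]]
wrist_force: [-0.8, 0.3, -0.4]
width: 0.998
grip_force: 0.0
t 6.7667 rot [-0.15 -0.27 25.88] shift turned [0.1507 0.1314 0.0077] shift now [0.0782 0.184  0.0078] F [-0.76  0.33 -0.39] w 0.998 g 0.0
```

To row units: 0.025 m / 0.2 = 0.125, 0.022 m / 0.2 = 0.11, 6.5 degrees / 90 = 0.0722.

```bash
python3 drive.py '[[[0,0,0],[0,0,0.0722]],[[0,0,0],[0,0,0.0722]],[[0,0,0],[0,0,0.0722]],[[0,0,0],[0,0,0.0711]],[[0.125,0.11,0],[0,0,0]],[[0.125,0.11,0],[0,0,0]],[[0.125,0.11,0],[0,0,0]],[[0.125,0.11,0],[0,0,0]],[[0.125,0.11,0],[0,0,0]],[[0.125,0.11,0],[0,0,0]],[[0,0,0],[0,0,0]],[[0,0,0],[0,0,0]],[[0,0,0],[0,0,0]],[[0,0,0],[0,0,0]]]'
python3 -c "
from h import *
go(.6641,.1246,.013,-4.5-90)"
```

```text
time_s: 7.93
tcp_pos: [0.6604, 0.1246, 0.1036]
tool_rot: [[0.997, -0.077, -0.002], [-0.077, -0.997, 0.001], [-0.002, -0.0, -1.0]]
wrist_force: [0.3, 0.5, -0.0]
width: 1.001
grip_force: 0.0
t 7.9333 rot [-0.02  0.11  0.07] shift turned [ 0.0036 -0.0003  0.0906] shift now [ 0.0038 -0.0002  0.0906] F [ 0.34  0.46 -0.01] w 1.001 g 0.0
```

To row units: 0.03 m / 0.2 = 0.15, 0.02 m / 0.2 = 0.1.

```bash
python3 drive.py '[[[0.02,0,0.1],[0,0,0]],[[0,0,0.15],[0,0,0]],[[0,0,0.15],[0,0,0]],[[0,0,0.05],[0,0,0]],[[0,0,0],[0,0,0]],[[0,0,0],[0,0,0]],[[0,0,0],[0,0,0]],[[0,0,0],[0,0,0]]]'
python3 -c "
from h import *
go(.6641,.1246,.013,-4.5-90)"
```

```text
time_s: 8.6
tcp_pos: [0.6668, 0.1232, 0.0168]
tool_rot: [[0.997, -0.078, 0.003], [-0.078, -0.997, 0.001], [0.003, -0.001, -1.0]]
wrist_force: [-0.2, -0.3, 0.4]
width: 1.001
grip_force: 0.0
t 8.6 rot [-0.06 -0.16 -0.  ] shift turned [-0.0028 -0.0012  0.0038] shift now [-0.0028 -0.0012  0.0037] F [-0.24 -0.34  0.38] w 1.001 g 0.0
```

To row units: -0.002 m / 0.2 = -0.01, -0.001 m / 0.2 = -0.005.

```bash
python3 drive.py '[[[-0.01,-0.005,0.01],[0,0,0]],[[0,0,0],[0,0,0]],[[0,0,0],[0,0,0]],[[0,0,0],[0,0,0]],[[0,0,0],[0,0,0]],[[0,0,0],[0,0,0]],[[0,0,0],[0,0,0]],[[0,0,0],[0,0,0]],[[0,0,0],[0,0,0]]]' 0 40
python3 drive.py '[[[0,0,-0.05],[0,0,0]],[[0,0,-0.05],[0,0,0]],[[0,0,-0.05],[0,0,0]],[[0,0,0],[0,0,0]],[[0,0,0],[0,0,0]],[[0,0,0],[0,0,0]],[[0,0,0],[0,0,0]],[[0,0,0],[0,0,0]],[[0,0,0],[0,0,0]],[[0,0,0],[0,0,0]]]'
python3 drive.py '[[[0,0,0],[0,0,0]]]' | grep force
python3 drive.py '[[[0,0,0],[0,0,0]]]' | grep force
```

```text
time_s: 9.35
tcp_pos: [0.6639, 0.1244, 0.0135]
tool_rot: [[0.997, -0.079, 0.001], [-0.079, -0.997, 0.001], [0.0, -0.001, -1.0]]
wrist_force: [-1.9, -0.1, 6.6]
width: 0.669
grip_force: 44.0
time_s: 10.18
tcp_pos: [0.6635, 0.1239, 0.0423]
tool_rot: [[0.997, -0.079, -0.001], [-0.079, -0.997, -0.0], [-0.001, 0.0, -1.0]]
wrist_force: [0.1, 0.2, -1.6]
width: 0.676
grip_force: 43.2
wrist_force: [0.5, -0.5, -1.5]
grip_force: 43.2
wrist_force: [0.2, -0.3, -1.2]
grip_force: 43.2
```

This one is empty as well, so I'll put it back and go to the third.

To row units: 0.01 m / 0.2 = 0.05, 0.005 m / 0.2 = 0.025.

```bash
python3 drive.py '[[[0,0,0.05],[0,0,0]],[[0,0,0.05],[0,0,0]],[[0,0,0.025],[0,0,0]],[[0,0,0.015],[0,0,0]],[[0,0,0.005],[0,0,0]],[[0,0,0],[0,0,0]],[[0,0,0],[0,0,0]],[[0,0,0],[0,0,0]]]'
python3 drive.py '[[[0,0,0],[0,0,0]],[[0,0,0],[0,0,0]],[[0,0,0],[0,0,0]],[[0,0,0],[0,0,0]],[[0,0,0],[0,0,0]],[[0,0,0],[0,0,0]]]' 1.0
python3 drive.py '[[[0,0,-0.1],[0,0,0]],[[0,0,-0.15],[0,0,0]],[[0,0,-0.15],[0,0,0]],[[0,0,-0.05],[0,0,0]],[[0,0,0],[0,0,0]]]'
python3 -c "
from h import *
go(.4498,.0454,.1,0.1-90)"
```

```text
time_s: 11.02
tcp_pos: [0.6635, 0.124, 0.0135]
tool_rot: [[0.997, -0.079, -0.0], [-0.079, -0.997, -0.0], [-0.0, 0.0, -1.0]]
wrist_force: [-1.7, 0.9, 1.0]
width: 0.678
grip_force: 43.5
time_s: 11.52
tcp_pos: [0.6637, 0.124, 0.0137]
tool_rot: [[0.997, -0.079, 0.0], [-0.079, -0.997, 0.0], [0.0, -0.0, -1.0]]
wrist_force: [-0.1, -0.0, 1.0]
width: 0.999
grip_force: 0.0
time_s: 11.93
tcp_pos: [0.6657, 0.1241, 0.1071]
tool_rot: [[0.997, -0.079, 0.005], [-0.079, -0.997, 0.001], [0.005, -0.002, -1.0]]
wrist_force: [-0.0, -0.2, -1.2]
width: 0.999
grip_force: 0.0
t 11.9333 rot [-0.1  -0.31 -4.62] shift turned [-0.216   0.0783  0.0071] shift now [-0.209   0.0955  0.0059] F [-0.01 -0.15 -1.24] w 0.999 g 0.0
```

To row units: -0.036 m / 0.2 = -0.18, 0.013 m / 0.2 = 0.065, -4.6 degrees / 90 = -0.0511.

```bash
python3 drive.py '[[[0,0,0],[0,0,-0.0511]],[[-0.18,0.065,0],[0,0,0]],[[-0.18,0.065,0],[0,0,0]],[[-0.18,0.065,0],[0,0,0]],[[-0.18,0.065,0],[0,0,0]],[[-0.18,0.065,0],[0,0,0]],[[-0.18,0.065,0],[0,0,0]],[[0,0,0],[0,0,0]],[[0,0,0],[0,0,0]],[[0,0,0],[0,0,0]],[[0,0,0],[0,0,0]],[[0,0,0],[0,0,0]]]'
python3 -c "
from h import *
go(.4498,.0454,.013,0.1-90)"
```

```text
time_s: 12.93
tcp_pos: [0.4489, 0.046, 0.1035]
tool_rot: [[1.0, 0.002, 0.001], [0.002, -1.0, -0.001], [0.001, 0.001, -1.0]]
wrist_force: [0.5, 0.6, -0.7]
width: 1.003
grip_force: 0.0
t 12.9333 rot [ 0.04 -0.03  0.02] shift turned [0.0009 0.0006 0.0905] shift now [0.0009 0.0006 0.0905] F [ 0.52  0.63 -0.67] w 1.003 g 0.0
```

To row units: 0.03 m / 0.2 = 0.15, 0.02 m / 0.2 = 0.1.

```bash
python3 drive.py '[[[0.005,0.005,0.1],[0,0,0]],[[0,0,0.15],[0,0,0]],[[0,0,0.15],[0,0,0]],[[0,0,0.05],[0,0,0]],[[0,0,0],[0,0,0]],[[0,0,0],[0,0,0]],[[0,0,0],[0,0,0]],[[0,0,0],[0,0,0]],[[0,0,0],[0,0,0]],[[0,0,0],[0,0,0]]]'
python3 -c "
from h import *
go(.4498,.0454,.013,0.1-90)"
python3 drive.py '[[[0,0,0],[0,0,0]],[[0,0,0],[0,0,0]],[[0,0,0],[0,0,0]],[[0,0,0],[0,0,0]],[[0,0,0],[0,0,0]],[[0,0,0],[0,0,0]],[[0,0,0],[0,0,0]],[[0,0,0],[0,0,0]],[[0,0,0],[0,0,0]]]' 0 60
python3 drive.py '[[[0,0,-0.05],[0,0,0]],[[0,0,-0.05],[0,0,0]],[[0,0,-0.05],[0,0,0]],[[0,0,0],[0,0,0]],[[0,0,0],[0,0,0]],[[0,0,0],[0,0,0]],[[0,0,0],[0,0,0]],[[0,0,0],[0,0,0]],[[0,0,0],[0,0,0]],[[0,0,0],[0,0,0]]]'
python3 drive.py '[[[0,0,0],[0,0,0]]]' | grep force
```

```text
time_s: 13.77
tcp_pos: [0.4494, 0.0451, 0.0146]
tool_rot: [[1.0, 0.002, 0.002], [0.002, -1.0, 0.001], [0.002, -0.001, -1.0]]
wrist_force: [0.5, -0.3, -0.5]
width: 1.0
grip_force: 0.0
t 13.7667 rot [-0.05 -0.1   0.  ] shift turned [ 0.0004 -0.0003  0.0016] shift now [ 0.0004 -0.0003  0.0016] F [ 0.53 -0.26 -0.54] w 1.0 g 0.0
time_s: 14.52
tcp_pos: [0.4489, 0.0451, 0.0143]
tool_rot: [[1.0, 0.002, 0.0], [0.002, -1.0, 0.001], [0.0, -0.001, -1.0]]
wrist_force: [-2.0, 1.0, 9.1]
width: 0.67
grip_force: 62.8
time_s: 15.35
tcp_pos: [0.4486, 0.0446, 0.0434]
tool_rot: [[1.0, 0.001, -0.0], [0.001, -1.0, -0.0], [-0.0, 0.0, -1.0]]
wrist_force: [0.1, 0.5, -5.0]
width: 0.671
grip_force: 67.2
wrist_force: [-0.8, 0.7, -4.7]
grip_force: 67.2
```

About 5 N, roughly 0.5 kg, so this is the loaded case. I'll raise it, turn it and carry it to the tray.

To row units: -0.035 m / 0.2 = -0.175, -0.025 m / 0.2 = -0.125, -6.8 degrees / 90 = -0.0756.

```bash
python3 drive.py '[[[0,0,-0.125],[0,0,0]],[[0,0,-0.175],[0,0,0]],[[0,0,-0.175],[0,0,0]],[[0,0,-0.05],[0,0,-0.0756]],[[0,0,0],[0,0,-0.0756]],[[0,0,0],[0,0,-0.0756]],[[0,0,0],[0,0,-0.0756]],[[0,0,0],[0,0,-0.0756]],[[0,0,0],[0,0,-0.0756]],[[0,0,0],[0,0,-0.0756]],[[0,0,0],[0,0,-0.0756]],[[0,0,0],[0,0,-0.0756]],[[0,0,0],[0,0,-0.0756]],[[0,0,0],[0,0,-0.0756]],[[0,0,0],[0,0,-0.0756]],[[0,0,0],[0,0,-0.0756]],[[0,0,0],[0,0,-0.0756]],[[0,0,0],[0,0,-0.0756]],[[0,0,0],[0,0,-0.0756]]]'
python3 -c "
from h import *
go(.5919,-.2317,.14,19.5)"
```

```text
time_s: 17.02
tcp_pos: [0.4485, 0.0445, 0.1485]
tool_rot: [[-0.329, 0.944, -0.001], [0.944, 0.329, -0.0], [0.0, -0.001, -1.0]]
wrist_force: [-0.2, 0.2, -4.0]
width: 0.668
grip_force: 71.6
t 17.0167 rot [-0.03 -0.   -0.3 ] shift turned [-0.3082  0.043   0.0085] shift now [-0.308   0.0446  0.0084] F [-0.18  0.19 -4.05] w 0.668 g 71.6
```

To row units: -0.032 m / 0.2 = -0.16, -0.02 m / 0.2 = -0.1, -0.3 degrees / 90 = -0.0033.

```bash
python3 drive.py '[[[-0.1,0.015,0],[0,0,-0.0033]],[[-0.16,0.022,0],[0,0,0]],[[-0.16,0.022,0],[0,0,0]],[[-0.16,0.022,0],[0,0,0]],[[-0.16,0.022,0],[0,0,0]],[[-0.16,0.022,0],[0,0,0]],[[-0.16,0.022,0],[0,0,0]],[[-0.16,0.022,0],[0,0,0]],[[-0.16,0.022,0],[0,0,0]],[[-0.16,0.024,0],[0,0,0]],[[0,0,0],[0,0,0]],[[0,0,0],[0,0,0]],[[0,0,0],[0,0,0]],[[0,0,0],[0,0,0]],[[0,0,0],[0,0,0]],[[0,0,0],[0,0,0]]]'
python3 -c "
from h import *
go(.5919,-.2317,.075,19.5)
for n in('top','side'): cv2.imwrite('pics/%s1.png'%n,cam.camera(n))
a=cv2.imread('pics/top1.png')[120:300,380:560];b=cv2.imread('pics/side1.png')[90:300,320:530]
f=cv2.INTER_CUBIC
cv2.imwrite('pics/z1.png',np.hstack([cv2.resize(a,(400,400),interpolation=f),cv2.resize(b,(400,400),interpolation=f)]))"
```

```text
time_s: 18.35
tcp_pos: [0.5905, -0.2308, 0.1488]
tool_rot: [[-0.33, 0.944, 0.0], [0.944, 0.33, 0.001], [0.001, 0.0, -1.0]]
wrist_force: [0.5, -0.3, -6.1]
width: 0.668
grip_force: 71.6
t 18.35 rot [ 0.02 -0.03 -0.23] shift turned [-0.0013  0.001   0.0738] shift now [-0.0013  0.001   0.0738] F [ 0.53 -0.26 -6.05] w 0.668 g 71.6
```

View pics/z1.png

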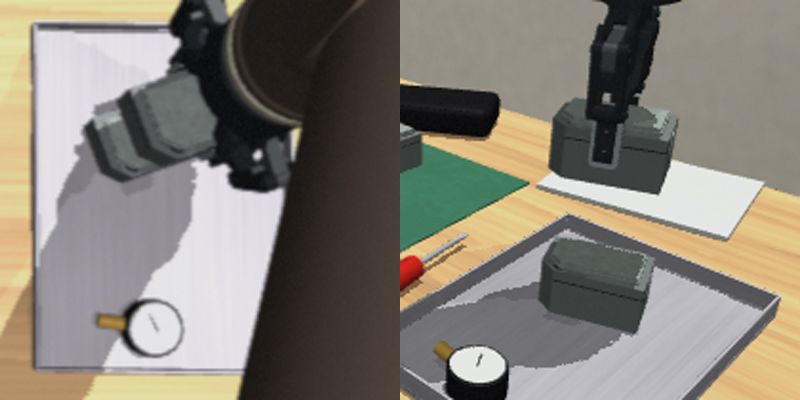

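The held case has the right orientation: cut corner over cut corner, level. Next I'll descend to just above the panel.

To row units: 0.025 m / 0.2 = 0.125, 0.02 m / 0.2 = 0.1, -0.2 degrees / 90 = -0.0022.

```bash
python3 drive.py '[[[-0.005,0.005,0.1],[0,0,-0.0022]],[[0,0,0.125],[0,0,0]],[[0,0,0.09],[0,0,0]],[[0,0,0.025],[0,0,0]],[[0,0,0],[0,0,0]],[[0,0,0],[0,0,0]],[[0,0,0],[0,0,0]],[[0,0,0],[0,0,0]],[[0,0,0],[0,0,0]],[[0,0,0],[0,0,0]]]'
python3 -c "
from h import *
go(.5919,-.2317,.0613,19.5)"
```

```text
time_s: 19.28
tcp_pos: [0.5922, -0.2328, 0.0815]
tool_rot: [[-0.332, 0.943, 0.001], [0.943, 0.332, -0.0], [-0.001, 0.001, -1.0]]
wrist_force: [-0.4, -0.3, -4.7]
width: 0.668
grip_force: 71.3
t 19.2833 rot [ 0.06  0.04 -0.11] shift turned [0.0012 0.0001 0.0202] shift now [0.0012 0.0001 0.0202] F [-0.37 -0.33 -4.75] w 0.668 g 71.3
```

To row units: 0.006 m / 0.2 = 0.03, 0.004 m / 0.2 = 0.02, -0.1 degrees / 90 = -0.0011.

```bash
python3 drive.py '[[[0.005,0,0.03],[0,0,-0.0011]],[[0,0,0.02],[0,0,0]],[[0,0,0],[0,0,0]],[[0,0,0],[0,0,0]],[[0,0,0],[0,0,0]],[[0,0,0],[0,0,0]]]'
python3 -c "
from h import *
go(.5919,-.2317,.0613,19.5)
for n in('top','side'): cv2.imwrite('pics/%s2.png'%n,cam.camera(n))
a=cv2.imread('pics/top2.png')[140:220,400:480];b=cv2.imread('pics/side2.png')[180:270,375:465]
f=cv2.INTER_CUBIC
cv2.imwrite('pics/z2.png',np.hstack([cv2.resize(a,(400,400),interpolation=f),cv2.resize(b,(400,400),interpolation=f)]))"
```

```text
time_s: 19.78
tcp_pos: [0.5915, -0.2319, 0.0707]
tool_rot: [[-0.333, 0.943, 0.0], [0.943, 0.333, -0.0], [-0.0, 0.0, -1.0]]
wrist_force: [-0.4, -0.6, -5.1]
width: 0.668
grip_force: 71.6
t 19.7833 rot [ 0.01  0.01 -0.02] shift turned [0.0001 0.0004 0.0094] shift now [0.0001 0.0004 0.0094] F [-0.43 -0.6  -5.08] w 0.668 g 71.6
```

View pics/z2.png

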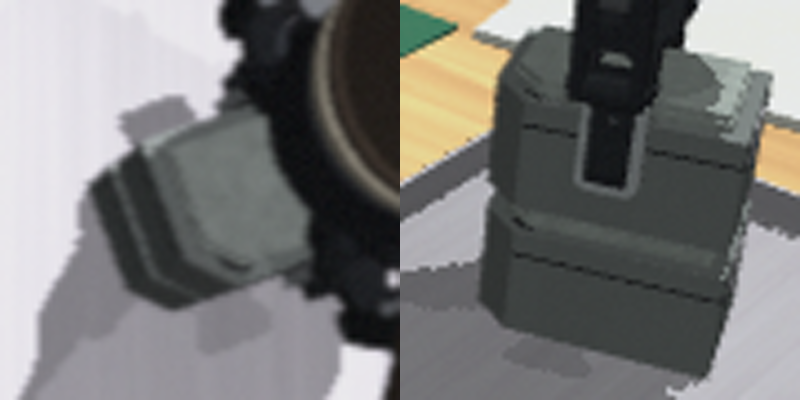

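The skirt sits squarely above the panel in both views. I'll lower it in small steps and watch the force.

To row units: 0.002 m / 0.2 = 0.01, 0.001 m / 0.2 = 0.005.

```bash
for i in 1; do python3 drive.py '[[[0,0,0.01],[0,0,0]],[[0,0,0.01],[0,0,0]],[[0,0,0.005],[0,0,0]],[[0,0,0],[0,0,0]],[[0,0,0],[0,0,0]],[[0,0,0],[0,0,0]]]'; done
python3 -c "
from h import *
go(.5919,-.2317,.0613,19.5)"
```

```text
time_s: 20.38
tcp_pos: [0.5914, -0.2318, 0.0657]
tool_rot: [[-0.334, 0.943, -0.0], [0.943, 0.334, 0.0], [0.0, 0.0, -1.0]]
wrist_force: [-0.2, 0.4, -5.2]
width: 0.668
grip_force: 71.6
t 20.3833 rot [ 0.   -0.   -0.02] shift turned [-0.0001  0.0005  0.0044] shift now [-0.0001  0.0005  0.0044] F [-0.17  0.42 -5.17] w 0.668 g 71.6
```

To row units: 0.001 m / 0.2 = 0.005.

```bash
python3 drive.py '[[[0,0,0.005],[0,0,0]],[[0,0,0.005],[0,0,0]],[[0,0,0],[0,0,0]],[[0,0,0],[0,0,0]],[[0,0,0],[0,0,0]]]'|grep -E 'tcp|wrist'; python3 drive.py '[[[0,0,0.005],[0,0,0]],[[0,0,0],[0,0,0]],[[0,0,0],[0,0,0]]]'|grep -E 'tcp|wrist';  python3 drive.py '[[[0,0,0.005],[0,0,0]],[[0,0,0],[0,0,0]],[[0,0,0],[0,0,0]]]'|grep -E 'tcp|wrist'
```

```text
tcp_pos: [0.5914, -0.2318, 0.0637]
wrist_force: [-0.8, -0.1, -4.3]
tcp_pos: [0.5914, -0.2317, 0.0626]
wrist_force: [-0.3, -0.4, -5.0]
tcp_pos: [0.5914, -0.2318, 0.0616]
wrist_force: [0.2, -0.0, -5.3]
```

To row units: 0.001 m / 0.2 = 0.005.

```bash
for k in 1; do python3 drive.py '[[[0,0,0.005],[0,0,0]],[[0,0,0],[0,0,0]],[[0,0,0],[0,0,0]]]'|grep -E 'tcp|wrist'; python3 drive.py '[[[0,0,0.0025],[0,0,0]],[[0,0,0],[0,0,0]],[[0,0,0],[0,0,0]]]'|grep -E 'tcp|wrist'; done
```

```text
tcp_pos: [0.5914, -0.2317, 0.0606]
wrist_force: [0.6, -0.4, -4.5]
tcp_pos: [0.5914, -0.2318, 0.0602]
wrist_force: [0.7, 0.0, -5.0]
```

To row units: 0.0005 m / 0.2 = 0.0025.

```bash
python3 drive.py '[[[0,0,0.0025],[0,0,0]],[[0,0,0],[0,0,0]],[[0,0,0],[0,0,0]]]'|grep -E 'tcp|wrist'; python3 drive.py '[[[0,0,0.0025],[0,0,0]],[[0,0,0],[0,0,0]],[[0,0,0],[0,0,0]]]'|grep -E 'tcp|wrist'
```

```text
tcp_pos: [0.5914, -0.2318, 0.0597]
wrist_force: [-0.3, 0.9, -5.0]
tcp_pos: [0.5915, -0.2318, 0.0594]
wrist_force: [-1.1, 0.6, -0.7]
```

Contact came at z = 0.0594, which is 6 mm below where it would ride on the panel, so it is seated. I'll release and retreat straight up.

To row units: 0.04 m / 0.2 = 0.2, -0.035 m / 0.2 = -0.175.

```bash
python3 drive.py '[[[0,0,0],[0,0,0]],[[0,0,0],[0,0,0]],[[0,0,0],[0,0,0]],[[0,0,0],[0,0,0]],[[0,0,0],[0,0,0]],[[0,0,0],[0,0,0]],[[0,0,0],[0,0,0]]]' 1.0
python3 drive.py '[[[0,0,-0.05],[0,0,0]],[[0,0,-0.1],[0,0,0]],[[0,0,-0.15],[0,0,0]],[[0,0,-0.175],[0,0,0]],[[0,0,-0.175],[0,0,0]],[[0,0,-0.1],[0,0,0]],[[0.15,0,0],[0,0,0]],[[0.2,0,0],[0,0,0]],[[0.2,0,0],[0,0,0]],[[0.2,0,0],[0,0,0]],[[0.2,0,0],[0,0,0]],[[0.2,0,0],[0,0,0]],[[0.2,0,0],[0,0,0]],[[0,0,0],[0,0,0]],[[0,0,0],[0,0,0]],[[0,0,0],[0,0,0]]]'
python3 -c "
from h import *
for n in('top','side'): cv2.imwrite('pics/%s3.png'%n,cam.camera(n))
a=cv2.imread('pics/top3.png');b=cv2.imread('pics/side3.png')[160:290,355:485]
f=cv2.INTER_CUBIC
cv2.imwrite('pics/z3.png',np.hstack([cv2.resize(a,None,fx=.6,fy=.6),cv2.resize(b,(240,240),interpolation=f)]))
cv2.imwrite('pics/z4.png',np.hstack([cv2.resize(a[130:230,395:495],(400,400),interpolation=f),cv2.resize(b,(400,400),interpolation=f)]))"
```

```text
time_s: 22.88
tcp_pos: [0.5915, -0.2318, 0.0592]
tool_rot: [[-0.334, 0.943, 0.0], [0.943, 0.334, -0.0], [-0.0, 0.0, -1.0]]
wrist_force: [0.8, 0.2, -0.3]
width: 1.005
grip_force: 0.0
time_s: 24.22
tcp_pos: [0.5017, 0.0224, 0.21]
tool_rot: [[-0.334, 0.943, 0.001], [0.943, 0.334, -0.0], [-0.0, 0.001, -1.0]]
wrist_force: [-0.3, -0.7, -0.0]
width: 0.999
grip_force: 0.0
```

View pics/z3.png

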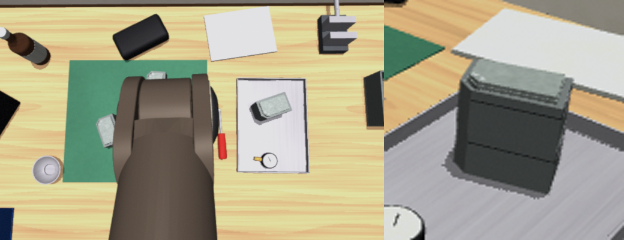

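View pics/z4.png

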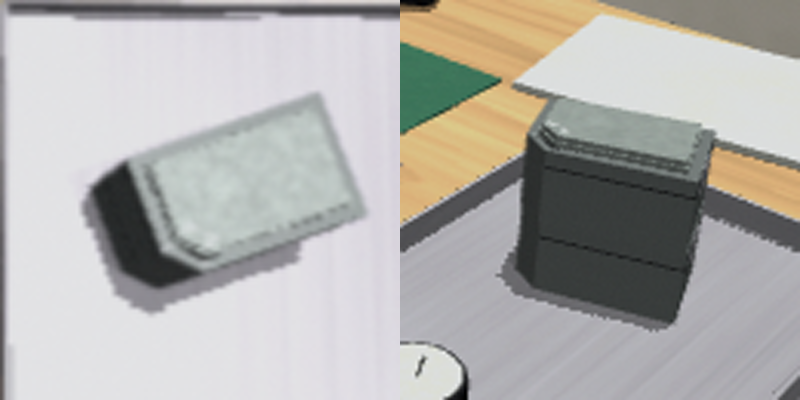

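The upper case is level and flush on the lower one, with cut corner above cut corner and walls continuous with no gap (side crop 520–710, 110–320). The robot is clear of everything.

```bash
python3 -c "
from station import arm, cam
print(arm.job_done())"
```

```text
the job is handed in; nothing more can be done
None
```

I found the loaded case (about 0.5 kg, the one nearest the robot on the mat) and stacked it fully down on the tray case, cut corner above cut corner, with the two empty ones set back where they stood; the job is handed in, but no verdict came back.

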